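Click the seven-day wheel on to its pointer

TASK

Set the seven-day reminder wheel on the ledge: with a fingertip flick the tabs on its edge clockwise (seen from above), the exact number of clicks that brings its one tall finned tab to rest opposite the fixed pointer post, and do not let it run past. Nothing is to be picked up: only push the wheel, and leave everything else on the ledge standing or lying where it is.

Things in the scene. Friction and masses are not known exactly. Their poses are not given: they have to be found in the camera images.
- dial_base: white base of the wheel, stuck to the ledge: pedestal 84 mm across up to 6 mm, then 72 mm across up to the wheel. Origin on the wheel's upright axis at ledge height; x points from the axis to the pointer post, z up. A strip 12 mm wide, 8 mm high runs along x on the ledge to the post. At every click stop, the tabs stand at x and every 360/7 degrees from it, so a gap is centred on -x
- wheel (a joint): turn of the grey wheel, rad; 0 with the tall tab at the pointer, growing clockwise seen from above. Starts 2 to 4 clicks before 0 (negative). Seven sprung click stops a turn, 0.898 rad apart, one at 0. Let go, it snaps to the nearest stop; clicking over takes about 3 N at a tab; damped, it does not coast. End stops at -4.13 and +2.33: it cannot reach the pointer anticlockwise
- hub (a point): centre of the wheel's top, on the axis, 51 mm above the ledge. Wheel: disc 74 mm across, 31 to 45 mm above the ledge, hub 24 mm across up to 51 mm. Seven upright tabs stand out round its rim, evenly spaced, each 8 mm thick, 37 to 66 mm from the axis, 26 to 48 mm above the ledge; 40 mm is free between neighbours at 55 mm from the axis, with bare ledge below
- tall_tab (a point): top of the tall tab, 63 mm above the ledge and 50.5 mm from the axis, turning with the wheel: this one tab carries an 8 mm thick fin that runs inwards over the disc to 10 mm from the axis, and a round stud 18 mm across in the fin, equally tall, 29 mm from the axis
- pointer (a point): tip of the fixed white pointer post, facing the wheel, 77 mm from the axis, 44 mm above the ledge; the post stands 76 to 94 mm from the axis, 12 mm wide, 44 mm tall, and does not turn
- vial: closed amber glass vial, 28 mm across, 58 mm tall, standing; origin at the centre of its underside (leave alone)
- jar: twist-cap plastic jar, 60 mm across, 62 mm tall, standing; origin at the centre of its underside (leave alone)
- pusher: stainless steel cuticle pusher lying flat, 128 mm long, up to 10 mm wide and 6 mm thick; origin at the middle of its underside, x along its length (leave alone)
- nail_brush: wooden nail brush lying bristles down, 35 by 85 by 32 mm; origin at the centre of its underside (leave alone)
- soap_saver: orange plastic soap saver on four suction-cup feet, 70 by 119 mm, 26 mm tall, not stuck down; origin at the centre of its underside (leave alone)
- mug: open white ceramic cup, 72 mm across, 85 mm tall; origin at the centre of its underside (leave alone)
Not all that is in view belongs to the job. Leave any orange or purple look-alike of the dial_base alone.

How it is judged:
By the outcome, as a careful person would: the job done as asked, in the order asked, and still so for the second after the job is handed in, with the robot touching nothing.
It also fails if it takes over 64 s, if anything falls off the work surface, if the arm or the gripper's body presses on something with over 40 N, if the wrist force passes 120 N, or if a joint passes its speed limit or range.

ROBOT

A 6-joint arm with a two-finger parallel gripper is mounted at the origin on the work surface. World frame = base frame: x ahead of the robot, y to its left, z up, the work surface at z = 0. Lengths are in m, angles in rad, forces in N, time in s.
With the tool pointing down it reaches from about 0.325 to 0.875 m from the base axis. Payload 4.4 kg.
Tool frame: the origin (TCP) lies midway between the tips of the shut fingers; the grasp point (between the pads) lies 19 mm behind it; z points along the fingers, x is the direction in which the jaws open and shut, and the axes are right-handed (so a half turn about z gives the same grasp; the last joint's range is limited). The gripper opens to 85 mm and grips with 20 to 120 N. Pads are 22 mm wide; open, the fingers measure 114 mm over their backs; the gripper's body (76 mm by 85 mm) begins 54 mm behind the grasp point. The pads swing forward as they close: fully open they stand 13 mm farther back than shut.
Start: joints at [1.036, 0.207, 1.542, -0, 1.393, -0.15], TCP at [0.216, 0.533, 0.231] pointing down, gripper open.
Joint ranges: [-2.73, 2.73], [-0.86, 2.22], [0.23, 2.46], [-1.11, 4.25], [0.08, 2.63], [-2.82, 2.82]. Speed limits (rad/s): [2.79, 2.79, 3.14, 3.14, 3.14, 3.14].

INTERFACE

Orientations are given as a unit quaternion [x, y, z, w].
In Python, from bench import ctrl, optics gives the robot as it stands.
- The arm moves only by the tool play_rows, never from a script. Its argument "commands" is a list of rows, each an object of numbers: "claw": the closure, from -1 (fully open) to 1 (shut); "x", "y", "z": the shift along the tool's x, y, z in mm; "rx", "ry", "rz": the turn, a rotation vector about the tool's x, y, z in rad. In form: [{"claw": .., "x": .., "y": .., "z": .., "rx": .., "ry": .., "rz": ..}, ...]. A call has 1 to 8 rows; each row is the pose to reach, as a shift and turn from the pose commanded when the call began, along the tool's axes at that moment; what a row does not reach only later rows make up. A row lasts 1/10 s, in which the tool goes at most 50 mm and 8.59 degrees, less where a joint would pass 70% of its speed; a pose out of reach is approached as far as the arm can. A call with a gripper value outside its range is refused whole. The fingers move at their own pace and stop on an object; "newtons" is the grip in N (left out, the last holds). Time passes only in rows, so rows that repeat a pose let the fingers close. It gives the time, the measured TCP pose, the force and the opening at its end, in the units of the state.
- ctrl.observe(): the state, without advancing time (a new reading comes with each control period).
- optics.snapshot(name): name is "scene" or "top" or "wrist"; returns a dict with "image" (400x640x3 uint8, red, green, blue), "camera_matrix" (3x3 intrinsics, pixels), "R" (3x3) and "t" (3): a world point X has camera coordinates R X + t. Camera axes: x right, y down, z forward; pixel columns grow to the right and rows downward; lengths in m; the calibration is good to about 2 mm. A picture is of the moment at which its call begins. There is no depth.
- ctrl.hand_in(): hands the job in, once; it reports no verdict.
The state is a dict: "t": time; "q": joint angles; "dq": joint speeds; "joint_torque": joint torques, N m; "tcp_pos": TCP position; "orientation": TCP orientation; "contact_force": force on the tool from outside, world axes, zero at the start; "torque": the same for the moment, N m; "gripper_width": finger opening in m.
Only numpy, scipy, OpenCV 4.12 (cv2) and the standard library are available. Lean on these libraries where they do the work, as an engineer would, in place of code of your own. Each camera call takes 0.05 s, during which the arm holds its last target.

## Working session

There is one attempt and no reset: what is moved stays moved. The work goes in short steps, Python scripts to look and compute and a tool call to move; the robot and the scene stay as the last step left them, time stands still between calls to the robot, and variables do not carry over. Pictures are saved under pics/ and viewed, and the job is handed in when it is done.

Besides the shell and the picture viewer there is one more tool, called in YAML: its name, and indented under it one key for each argument. play_rows: Moves the arm, as the interface text tells. Its arguments: {"type":"object","properties":{"commands":{"type":"array"},"newtons":{"type":"number"}},"required":["commands"]}

```bash
mkdir -p pics
python3 - <<'E'
from bench import ctrl, optics
import cv2,json,pickle
o=ctrl.observe();print(o)
d={}
for n in ["scene","top","wrist"]:
    s=optics.snapshot(n);d[n]=s
    cv2.imwrite(f"pics/{n}0.png",s["image"][:,:,::-1])
    print(n,s["camera_matrix"],s["R"],s["t"])
pickle.dump(d,open("s0.pkl","wb"))
E
```

```text
{'t': 0.0, 'q': array([ 1.03549127e+00,  2.07447273e-01,  1.54299230e+00,  8.24771617e-06,
        1.39353003e+00, -1.50483679e-01]), 'dq': array([ 7.38832956e-05, -1.83044028e-03,  6.56499242e-04, -5.41116334e-04,
        7.52413164e-04,  5.76196570e-04]), 'joint_torque': array([ 2.64143155e-04, -3.83032393e+01, -2.91600966e+01, -2.37050153e-04,
        1.04763862e-02, -3.39385650e-06]), 'tcp_pos': array([0.21544606, 0.53226563, 0.23009212]), 'orientation': array([ 8.29274684e-01,  5.58839947e-01, -1.07573962e-03,  5.05240617e-04]), 'contact_force': array([ 0.21346427, -0.23307685,  0.63804405]), 'torque': array([-0.00188227,  0.01330468, -0.0214658 ]), 'gripper_width': 0.08552661527490694}
scene [[375.85178295   0.         317.37092828]
 [  0.         375.85178295 206.78062547]
 [  0.           0.           1.        ]] [[ 0.81278312  0.58256513 -0.00120979]
 [ 0.36899727 -0.51642229 -0.77275419]
 [-0.45080441  0.62763515 -0.63470427]] [-0.47805374 -0.19316075  1.34785407]
top [[363.346735     0.         317.08567636]
 [  0.         363.346735   194.64933968]
 [  0.           0.           1.        ]] [[-0.02469345 -0.99933202  0.02693978]
 [-0.9813879   0.01909886 -0.19108382]
 [ 0.19044166 -0.03115689 -0.98120397]] [-0.04112376  0.61325951  0.85402693]
wrist [[298.70095383   0.         320.05907047]
 [  0.         298.70095383 199.94503914]
 [  0.           0.           1.        ]] [[ 0.37438764  0.92727121 -0.00141583]
 [ 0.87988907 -0.35477433  0.3161177 ]
 [ 0.29262454 -0.11959633 -0.94871892]] [-0.57410084 -0.04098889  0.37968373]
```

View pics/scene0.png

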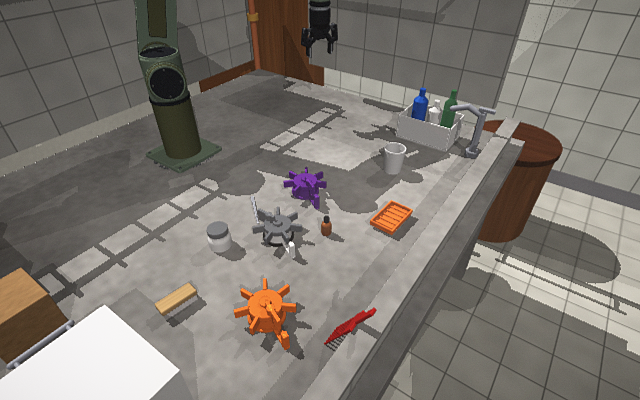

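View pics/top0.png

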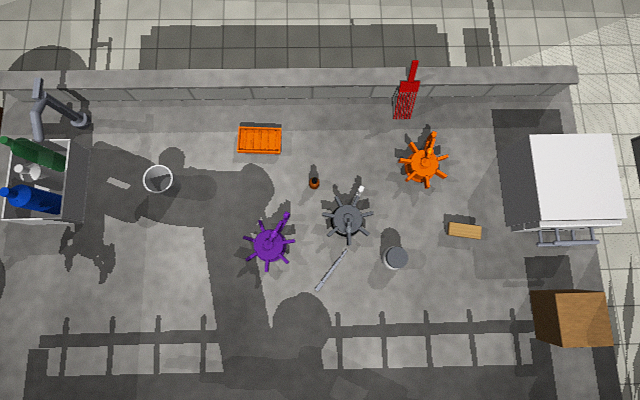

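View pics/wrist0.png

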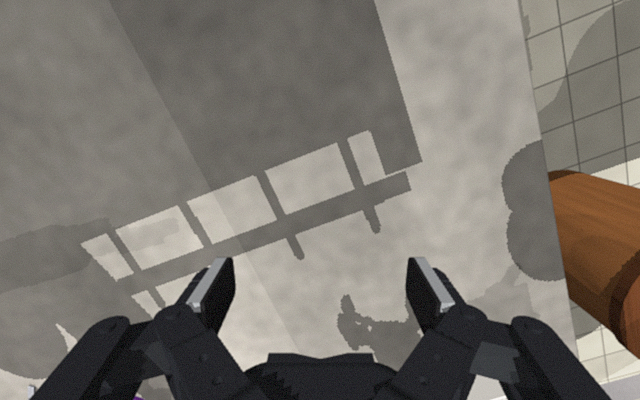

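Grey wheel at about (347,220) in the top view, with the white pointer at (360,189). The purple and orange ones are look-alikes. I'll enlarge these areas next.

Run:
```python
import cv2
a=cv2.imread("pics/top0.png")[160:300,270:430];cv2.imwrite("pics/topc.png",cv2.resize(a,None,fx=4.2,fy=4.2,interpolation=cv2.INTER_CUBIC))
a=cv2.imread("pics/scene0.png")[180:270,190:350];cv2.imwrite("pics/scenec.png",cv2.resize(a,None,fx=5,fy=5,interpolation=cv2.INTER_CUBIC))
```

```text
(no output)
```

View pics/topc.png

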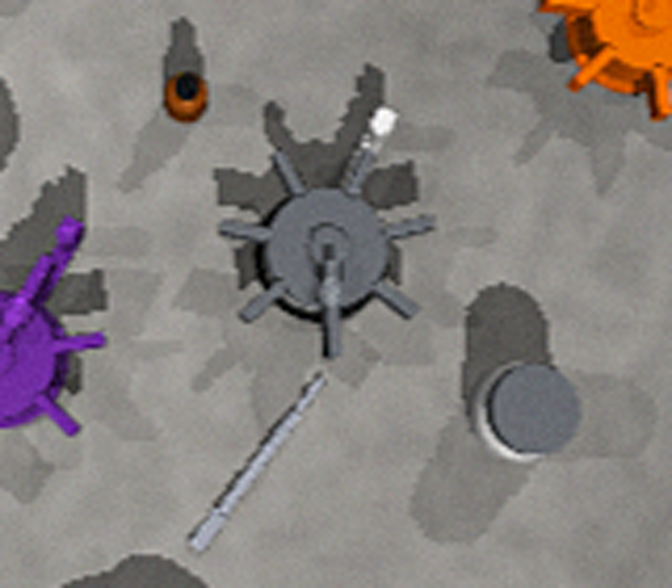

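View pics/scenec.png

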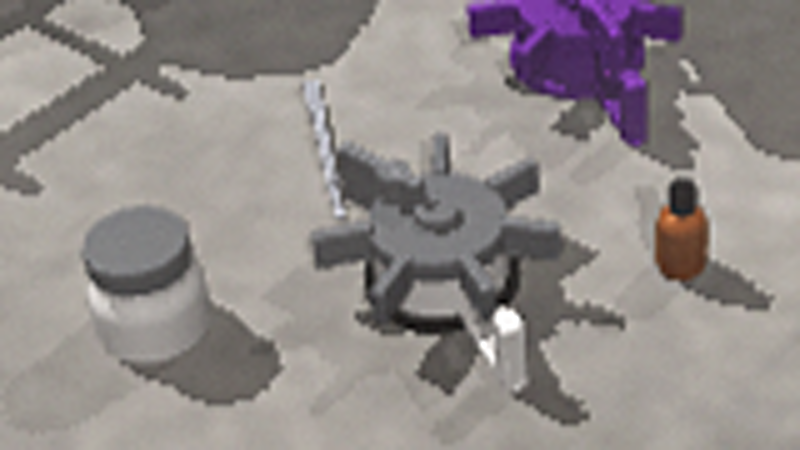

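```bash
cat > fit.py <<'E'
import pickle,numpy as np
from scipy.optimize import least_squares
d=pickle.load(open("s0.pkl","rb"))
def proj(s,X):
    c=np.asarray(X)@s["R"].T+s["t"]; p=c@s["camera_matrix"].T; return p[:,:2]/p[:,2:]
T=np.array([(277,155),(433,222),(412,315),(245,318),(222,229),(383,120),(327,240)])/4.2+[270,160]
S=np.array([(440,137),(537,165),(560,232),(383,310),(315,240),(508,317),(438,208)])/5+[190,180]
A=2*np.pi/7
# tab index k: ccw from pointer. top: k=1 upper-left..., 
kt=[1,6,5,3,2]
ks=[3,2,1,6,5]
def pts(p,k):
    x,y,th=p
    L=[(x+.065*np.cos(th+A*i),y+.065*np.sin(th+A*i),.048) for i in k]
    L.append((x+.085*np.cos(th),y+.085*np.sin(th),.044)); L.append((x,y,.051)); return np.array(L)
def f(p): return np.r_[(proj(d["top"],pts(p,kt))-T).ravel(),(proj(d["scene"],pts(p,ks))-S).ravel()]
if __name__=="__main__":
  for th0 in (-.4,):
    r=least_squares(f,[.6,-.07,th0],loss="soft_l1");print(r.x,r.cost,np.hypot(*r.x[:2]));print(r.fun.reshape(-1,2).round(1), f(r.x).reshape(-1,2).round(1))
  # back-project ground pts from top
  s=d["top"]
  for n,(u,v),z in [("vial",(185,95),.055),("jar",(535,408),.062),("pushtip",(320,378),.003),("pushend",(197,545),.003)]:
    u=u/4.2+270;v=v/4.2+160
    ray=s["R"].T@np.linalg.solve(s["camera_matrix"],[u,v,1]);C=-s["R"].T@s["t"]
    P=C+ray*(z-C[2])/ray[2];print(n,P.round(3),np.hypot(*(P[:2]-r.x[:2])))
E
python3 fit.py
```

```text
[ 0.55275621 -0.13123351 -0.44675578] 9.159487078797106 0.5681211688733225
[[-0.1 -1.4]
 [-0.5 -1. ]
 [ 0.7 -1.3]
 [-0.  -1. ]
 [-0.2 -1.5]
 [-0.5 -0.2]
 [ 0.2  0.8]
 [-0.1 -0.5]
 [-0.9 -1. ]
 [-0.5 -1. ]
 [-1.4 -3.4]
 [-0.5 -0.8]
 [-0.2  0.5]
 [-0.5  0.1]] [[-0.1 -1.4]
 [-0.5 -1. ]
 [ 0.7 -1.3]
 [-0.  -1. ]
 [-0.2 -1.5]
 [-0.5 -0.2]
 [ 0.2  0.8]
 [-0.1 -0.5]
 [-0.9 -1. ]
 [-0.5 -1. ]
 [-1.4 -3.4]
 [-0.5 -0.8]
 [-0.2  0.5]
 [-0.5  0.1]]
vial [ 0.644 -0.048  0.055] 0.12391875982291231
jar [ 0.453 -0.247  0.062] 0.15297851777431776
pushtip [ 0.475 -0.129  0.003] 0.07777118471388837
pushend [ 0.377 -0.05   0.003] 0.1938642429578741
```

play_rows:
  commands:
    - {"claw": 1,"x": -532,"y": 519,"z": 20,"rz": 1.187}
    - {"claw": 1,"x": -532,"y": 519,"z": 20,"rz": 1.187}
    - {"claw": 1,"x": -532,"y": 519,"z": 20,"rz": 1.187}
    - {"claw": 1,"x": -532,"y": 519,"z": 20,"rz": 1.187}
    - {"claw": 1,"x": -532,"y": 519,"z": 20,"rz": 1.187}
    - {"claw": 1,"x": -532,"y": 519,"z": 20,"rz": 1.187}
    - {"claw": 1,"x": -532,"y": 519,"z": 20,"rz": 1.187}
    - {"claw": 1,"x": -532,"y": 519,"z": 20,"rz": 1.187}
  newtons: 30

```text
invalid input at $.commands[0]: expected keys claw, x, y, z, rx, ry, rz
```

```bash
cat > rem.py <<'E'
import sys,numpy as np
from bench import ctrl
from scipy.spatial.transform import Rotation as R
def rem(target,yaw=0.0):
    o=ctrl.observe();r=R.from_quat(o["orientation"])
    tgt=R.from_matrix(np.array([[np.cos(yaw),np.sin(yaw),0],[np.sin(yaw),-np.cos(yaw),0],[0,0,-1]]).T.T)
    d=r.inv().apply(np.array(target)-o["tcp_pos"])*1000
    print("t",round(o["t"],2),"tcp",o["tcp_pos"].round(4),"w",round(o["gripper_width"],4),"F",o["contact_force"].round(1))
    print("shift mm",d.round(1),"rotvec",(r.inv()*tgt).as_rotvec().round(4))
if __name__=="__main__": rem([float(a) for a in sys.argv[1:4]])
E
python3 rem.py 0.4968 -0.1552 0.20
```

```text
t 0.15 tcp [0.2155 0.5324 0.2303] w 0.0852 F [-0.2  0.5  0.1]
shift mm [-531.7  518.8   31.2] rotvec [9.000e-04 1.800e-03 1.186e+00]
```

play_rows:
  commands:
    - {"claw": 1,"x": -532,"y": 519,"z": 20,"rx": 0,"ry": 0,"rz": 1.187}
    - {"claw": 1,"x": -532,"y": 519,"z": 20,"rx": 0,"ry": 0,"rz": 1.187}
    - {"claw": 1,"x": -532,"y": 519,"z": 20,"rx": 0,"ry": 0,"rz": 1.187}
    - {"claw": 1,"x": -532,"y": 519,"z": 20,"rx": 0,"ry": 0,"rz": 1.187}
    - {"claw": 1,"x": -532,"y": 519,"z": 20,"rx": 0,"ry": 0,"rz": 1.187}
    - {"claw": 1,"x": -532,"y": 519,"z": 20,"rx": 0,"ry": 0,"rz": 1.187}
    - {"claw": 1,"x": -532,"y": 519,"z": 20,"rx": 0,"ry": 0,"rz": 1.187}
    - {"claw": 1,"x": -532,"y": 519,"z": 20,"rx": 0,"ry": 0,"rz": 1.187}
  newtons: 30

```text
t: 0.95
tcp_pos: [0.3673, 0.161, 0.2205]
orientation: [1.0, -0.003, 0.0, -0.0]
contact_force: [0.5, 0.7, 0.6]
gripper_width: 0.0002
```

```bash
python3 rem.py 0.4968 -0.1552 0.20
```

```text
t 0.95 tcp [0.3673 0.161  0.2205] w 0.0002 F [0.5 0.7 0.6]
shift mm [131.5 315.4  20.5] rotvec [-0.0002 -0.0006 -0.0064]
```

play_rows:
  commands:
    - {"claw": 1,"x": 131,"y": 315,"z": 20,"rx": 0,"ry": 0,"rz": 0}
    - {"claw": 1,"x": 131,"y": 315,"z": 20,"rx": 0,"ry": 0,"rz": 0}
    - {"claw": 1,"x": 131,"y": 315,"z": 20,"rx": 0,"ry": 0,"rz": 0}
    - {"claw": 1,"x": 131,"y": 315,"z": 20,"rx": 0,"ry": 0,"rz": 0}
    - {"claw": 1,"x": 131,"y": 315,"z": 20,"rx": 0,"ry": 0,"rz": 0}
    - {"claw": 1,"x": 131,"y": 315,"z": 20,"rx": 0,"ry": 0,"rz": 0}
    - {"claw": 1,"x": 131,"y": 315,"z": 20,"rx": 0,"ry": 0,"rz": 0}
    - {"claw": 1,"x": 131,"y": 315,"z": 20,"rx": 0,"ry": 0,"rz": 0}

```text
t: 1.75
tcp_pos: [0.4991, -0.157, 0.1999]
orientation: [1.0, -0.003, 0.0, 0.001]
contact_force: [0.4, -0.2, 0.3]
gripper_width: -0.0002
```

```bash
python3 rem.py 0.4968 -0.1552 0.10
python3 - <<'E'
from bench import optics
import cv2,pickle,numpy as np
from fit import proj
s=optics.snapshot("wrist");im=s["image"][:,:,::-1].copy()
pickle.dump(s,open("w1.pkl","wb"))
x,y,th=.5528,-.1312,-.447
A=2*np.pi/7
P=[(x+r*np.cos(th+A*k),y+r*np.sin(th+A*k),.048) for k in range(7) for r in(.037,.066)]+[(x,y,.051),(x+.085*np.cos(th),y+.085*np.sin(th),.044)]
for u,v in proj(s,P):
    cv2.circle(im,(int(round(u)),int(round(v))),2,(0,0,255),-1)
cv2.imwrite("pics/w1.png",im)
E
```

```text
t 1.75 tcp [ 0.4991 -0.157   0.1999] w -0.0002 F [ 0.4 -0.2  0.3]
shift mm [-2.3 -2.  99.9] rotvec [ 0.0017 -0.0003 -0.0064]
```

View pics/w1.png

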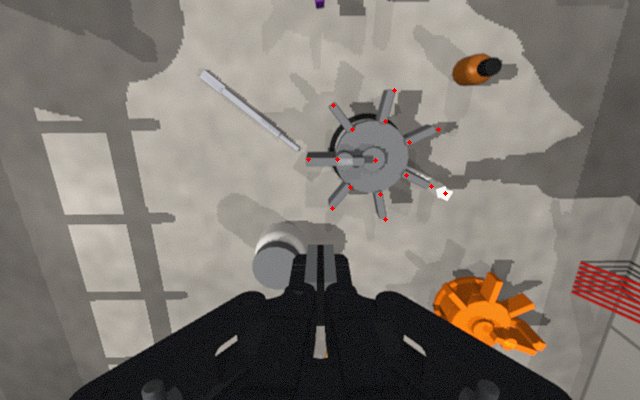

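play_rows:
  commands:
    - {"claw": 1,"x": -3,"y": -2,"z": 40,"rx": 0,"ry": 0,"rz": -0.006}
    - {"claw": 1,"x": -3,"y": -2,"z": 80,"rx": 0,"ry": 0,"rz": -0.006}
    - {"claw": 1,"x": -3,"y": -2,"z": 110,"rx": 0,"ry": 0,"rz": -0.006}
    - {"claw": 1,"x": -3,"y": -2,"z": 125,"rx": 0,"ry": 0,"rz": -0.006}
    - {"claw": 1,"x": -3,"y": -2,"z": 130,"rx": 0,"ry": 0,"rz": -0.006}

```text
t: 2.3
tcp_pos: [0.4925, -0.1479, 0.0681]
orientation: [1.0, 0.003, -0.003, -0.001]
contact_force: [0.1, 0.4, -0.1]
gripper_width: -0.0004
```

```bash
python3 rem.py 0.4955 -0.1552 0.03
python3 - <<'E'
from bench import optics
import cv2
for n in("scene","top"):
    s=optics.snapshot(n);im=s["image"][:,:,::-1]
    c=im[140:280,180:360] if n=="scene" else im[150:310,260:440]
    cv2.imwrite(f"pics/{n}2.png",cv2.resize(c,None,fx=3.6,fy=3.6,interpolation=cv2.INTER_CUBIC))
E
```

```text
t 2.3 tcp [ 0.4925 -0.1479  0.0681] w -0.0004 F [ 0.1  0.4 -0.1]
shift mm [ 3.2  7.4 38.1] rotvec [-0.0028  0.0051  0.0064]
```

View pics/scene2.png

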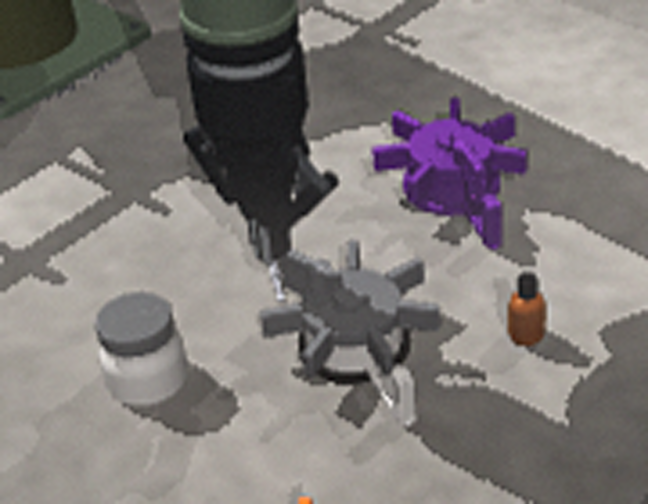

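View pics/top2.png

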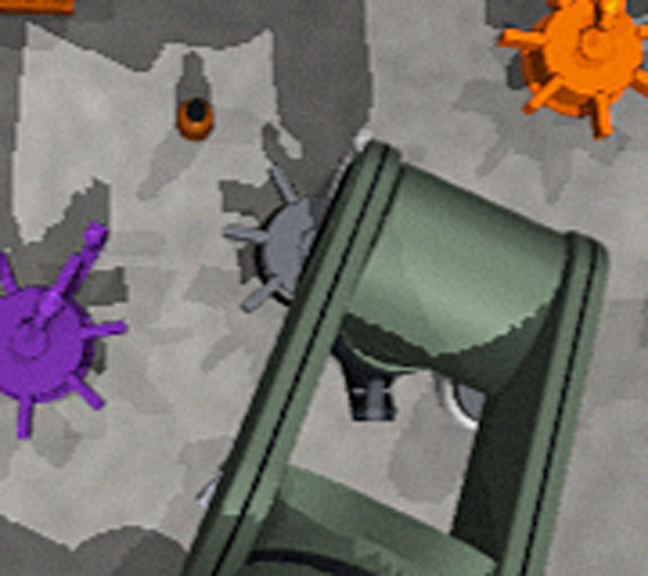

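play_rows:
  commands:
    - {"claw": 1,"x": 0,"y": 0,"z": 0,"rx": 0,"ry": 0,"rz": 0}
    - {"claw": 1,"x": 0,"y": 0,"z": 0,"rx": 0,"ry": 0,"rz": 0}
    - {"claw": 1,"x": 0,"y": 0,"z": 0,"rx": 0,"ry": 0,"rz": 0}

```text
t: 2.7
tcp_pos: [0.4958, -0.1506, 0.0718]
orientation: [1.0, 0.003, 0.001, 0.001]
contact_force: [-0.1, 0.2, 0.4]
gripper_width: -0.0001
```

```bash
python3 rem.py 0.4955 -0.1552 0.03
```

```text
t 2.7 tcp [ 0.4958 -0.1506  0.0718] w -0.0001 F [-0.1  0.2  0.4]
shift mm [-0.4  4.6 41.8] rotvec [ 0.0011 -0.0023  0.0051]
```

play_rows:
  commands:
    - {"claw": 1,"x": 0,"y": 5,"z": 0,"rx": 0,"ry": 0,"rz": 0}
    - {"claw": 1,"x": 0,"y": 5,"z": 10,"rx": 0,"ry": 0,"rz": 0}
    - {"claw": 1,"x": 0,"y": 5,"z": 20,"rx": 0,"ry": 0,"rz": 0}
    - {"claw": 1,"x": 0,"y": 5,"z": 30,"rx": 0,"ry": 0,"rz": 0}
    - {"claw": 1,"x": 0,"y": 5,"z": 40,"rx": 0,"ry": 0,"rz": 0}
    - {"claw": 1,"x": 0,"y": 5,"z": 40,"rx": 0,"ry": 0,"rz": 0}
    - {"claw": 1,"x": 0,"y": 5,"z": 40,"rx": 0,"ry": 0,"rz": 0}

```text
t: 3.4
tcp_pos: [0.4945, -0.155, 0.0298]
orientation: [1.0, 0.003, -0.001, -0.0]
contact_force: [0.7, -0.2, 0.4]
gripper_width: -0.0002
```

```bash
python3 rem.py 0.4955 -0.1092 0.03
python3 - <<'E'
from bench import optics
import cv2
for n in("scene","wrist"):
    s=optics.snapshot(n);im=s["image"][:,:,::-1]
    c=im[140:280,180:360] if n=="scene" else im
    cv2.imwrite(f"pics/{n}3.png",cv2.resize(c,None,fx=3.6,fy=3.6,interpolation=cv2.INTER_CUBIC) if n=="scene" else c)
E
```

```text
t 3.4 tcp [ 0.4945 -0.155   0.0298] w -0.0002 F [ 0.7 -0.2  0.4]
shift mm [  1.2 -45.8  -0.1] rotvec [-0.0006  0.0012  0.005 ]
```

View pics/scene3.png

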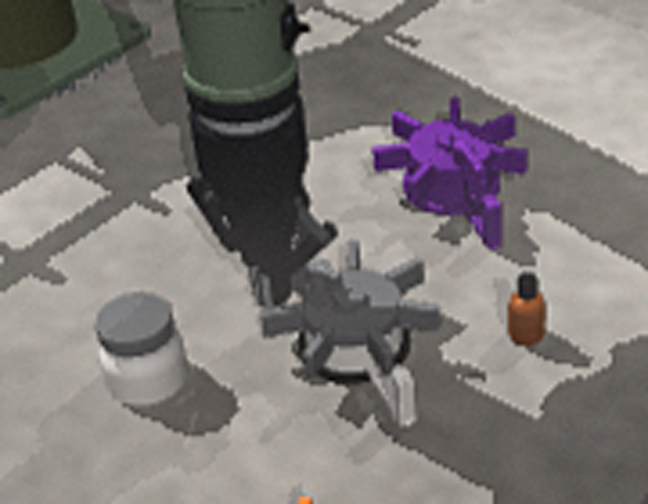

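View pics/wrist3.png

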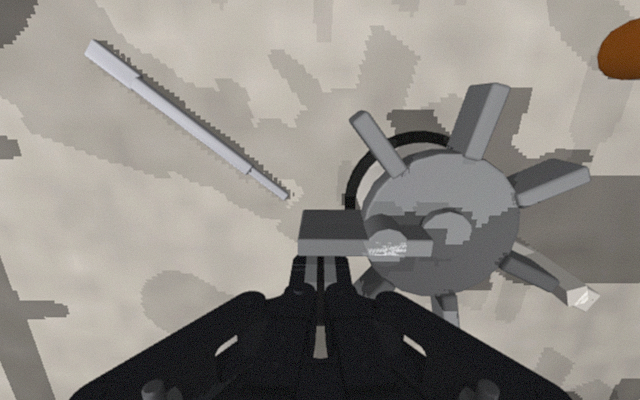

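play_rows:
  commands:
    - {"claw": 1,"x": 1,"y": -6,"z": 0,"rx": 0,"ry": 0,"rz": 0}
    - {"claw": 1,"x": 1,"y": -12,"z": 0,"rx": 0,"ry": 0,"rz": 0}
    - {"claw": 1,"x": 1,"y": -18,"z": 0,"rx": 0,"ry": 0,"rz": 0}
    - {"claw": 1,"x": 1,"y": -24,"z": 0,"rx": 0,"ry": 0,"rz": 0}
    - {"claw": 1,"x": 1,"y": -30,"z": 0,"rx": 0,"ry": 0,"rz": 0}
    - {"claw": 1,"x": 1,"y": -36,"z": 0,"rx": 0,"ry": 0,"rz": 0}
    - {"claw": 1,"x": 1,"y": -41,"z": 0,"rx": 0,"ry": 0,"rz": 0}
    - {"claw": 1,"x": 1,"y": -45,"z": 0,"rx": 0,"ry": 0,"rz": 0}

```text
t: 4.3
tcp_pos: [0.4952, -0.1092, 0.0302]
orientation: [1.0, 0.003, -0.001, -0.0]
contact_force: [0.4, 0.2, 0.4]
gripper_width: 0.0003
```

play_rows:
  commands:
    - {"claw": 1,"x": 0,"y": 0,"z": 0,"rx": 0,"ry": 0,"rz": 0}
    - {"claw": 1,"x": 0,"y": 0,"z": 0,"rx": 0,"ry": 0,"rz": 0}
    - {"claw": 1,"x": 0,"y": 0,"z": 0,"rx": 0,"ry": 0,"rz": 0}

```text
t: 4.6
tcp_pos: [0.4957, -0.1104, 0.0305]
orientation: [1.0, 0.002, 0.0, 0.0]
contact_force: [-0.3, 0.2, 0.0]
gripper_width: 0.0001
```

```bash
python3 rem.py 0.4955 -0.1092 0.08
python3 - <<'E'
from bench import optics
import cv2
s=optics.snapshot("wrist");cv2.imwrite("pics/w4.png",s["image"][:,:,::-1])
E
```

```text
t 4.6 tcp [ 0.4957 -0.1104  0.0305] w 0.0001 F [-0.3  0.2  0. ]
shift mm [ -0.2  -1.2 -49.5] rotvec [ 0.     -0.      0.0049]
```

View pics/w4.png

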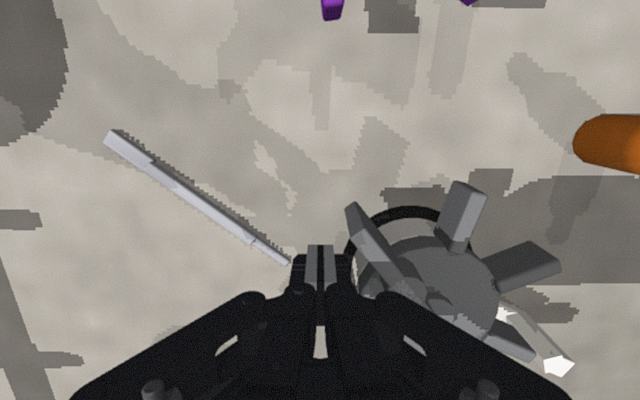

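play_rows:
  commands:
    - {"claw": 1,"x": 0,"y": 0,"z": -25,"rx": 0,"ry": 0,"rz": 0}
    - {"claw": 1,"x": 0,"y": 0,"z": -50,"rx": 0,"ry": 0,"rz": 0}
    - {"claw": 1,"x": 0,"y": 0,"z": -50,"rx": 0,"ry": 0,"rz": 0}
    - {"claw": 1,"x": 0,"y": 22,"z": -50,"rx": 0,"ry": 0,"rz": 0}
    - {"claw": 1,"x": 0,"y": 45,"z": -50,"rx": 0,"ry": 0,"rz": 0}
    - {"claw": 1,"x": 0,"y": 45,"z": -50,"rx": 0,"ry": 0,"rz": 0}
    - {"claw": 1,"x": 0,"y": 45,"z": -50,"rx": 0,"ry": 0,"rz": 0}

```text
t: 5.35
tcp_pos: [0.4953, -0.1552, 0.0798]
orientation: [1.0, 0.002, -0.001, -0.001]
contact_force: [-0.0, -0.7, -0.6]
gripper_width: 0.0004
```

```bash
python3 rem.py 0.4955 -0.1552 0.03
python3 - <<'E'
from bench import optics
import cv2
s=optics.snapshot("wrist");cv2.imwrite("pics/w5.png",s["image"][:,:,::-1])
E
```

```text
t 5.35 tcp [ 0.4953 -0.1552  0.0798] w 0.0004 F [-0.  -0.7 -0.6]
shift mm [ 0.2  0.  49.8] rotvec [-0.0011  0.0012  0.0035]
```

View pics/w5.png

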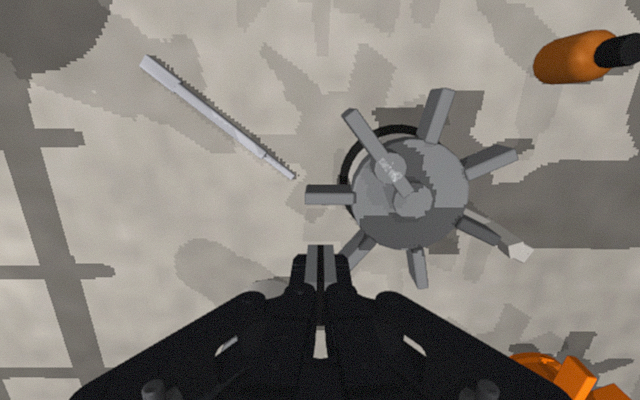

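One click made: the finned tab is at upper left of the hub (360,125), three stops before the pointer (520,250). I'll repeat the stroke.

play_rows:
  commands:
    - {"claw": 1,"x": 0,"y": 0,"z": 15,"rx": 0,"ry": 0,"rz": 0}
    - {"claw": 1,"x": 0,"y": 0,"z": 30,"rx": 0,"ry": 0,"rz": 0}
    - {"claw": 1,"x": 0,"y": 0,"z": 45,"rx": 0,"ry": 0,"rz": 0}
    - {"claw": 1,"x": 0,"y": 0,"z": 50,"rx": 0,"ry": 0,"rz": 0}
    - {"claw": 1,"x": 0,"y": 0,"z": 50,"rx": 0,"ry": 0,"rz": 0}

```text
t: 5.9
tcp_pos: [0.4949, -0.1541, 0.0294]
orientation: [1.0, 0.003, -0.001, -0.001]
contact_force: [0.3, 0.4, 0.5]
gripper_width: 0.0002
```

play_rows:
  commands:
    - {"claw": 1,"x": 0,"y": -6,"z": 0,"rx": 0,"ry": 0,"rz": 0}
    - {"claw": 1,"x": 0,"y": -12,"z": 0,"rx": 0,"ry": 0,"rz": 0}
    - {"claw": 1,"x": 0,"y": -18,"z": 0,"rx": 0,"ry": 0,"rz": 0}
    - {"claw": 1,"x": 0,"y": -24,"z": 0,"rx": 0,"ry": 0,"rz": 0}
    - {"claw": 1,"x": 0,"y": -30,"z": 0,"rx": 0,"ry": 0,"rz": 0}
    - {"claw": 1,"x": 0,"y": -36,"z": 0,"rx": 0,"ry": 0,"rz": 0}
    - {"claw": 1,"x": 0,"y": -41,"z": 0,"rx": 0,"ry": 0,"rz": 0}
    - {"claw": 1,"x": 0,"y": -45,"z": 0,"rx": 0,"ry": 0,"rz": 0}

```text
t: 6.7
tcp_pos: [0.4953, -0.1093, 0.0303]
orientation: [1.0, 0.003, -0.0, -0.0]
contact_force: [-0.5, 0.5, -0.3]
gripper_width: -0.0005
```

play_rows:
  commands:
    - {"claw": 1,"x": 0,"y": 0,"z": 0,"rx": 0,"ry": 0,"rz": 0}
    - {"claw": 1,"x": 0,"y": 0,"z": -25,"rx": 0,"ry": 0,"rz": 0}
    - {"claw": 1,"x": 0,"y": 0,"z": -50,"rx": 0,"ry": 0,"rz": 0}
    - {"claw": 1,"x": 0,"y": 0,"z": -50,"rx": 0,"ry": 0,"rz": 0}
    - {"claw": 1,"x": 0,"y": 22,"z": -50,"rx": 0,"ry": 0,"rz": 0}
    - {"claw": 1,"x": 0,"y": 45,"z": -50,"rx": 0,"ry": 0,"rz": 0}
    - {"claw": 1,"x": 0,"y": 45,"z": -50,"rx": 0,"ry": 0,"rz": 0}
    - {"claw": 1,"x": 0,"y": 45,"z": -50,"rx": 0,"ry": 0,"rz": 0}

```text
t: 7.5
tcp_pos: [0.4953, -0.1552, 0.0798]
orientation: [1.0, 0.002, -0.001, -0.001]
contact_force: [0.3, -0.6, -0.5]
gripper_width: 0.0003
```

```bash
python3 rem.py 0.4955 -0.1552 0.03
python3 - <<'E'
from bench import optics
import cv2
s=optics.snapshot("wrist");cv2.imwrite("pics/w6.png",s["image"][:,:,::-1])
E
```

```text
t 7.5 tcp [ 0.4953 -0.1552  0.0798] w 0.0003 F [ 0.3 -0.6 -0.5]
shift mm [ 0.3  0.1 49.8] rotvec [-0.0012  0.0013  0.0036]
```

View pics/w6.png

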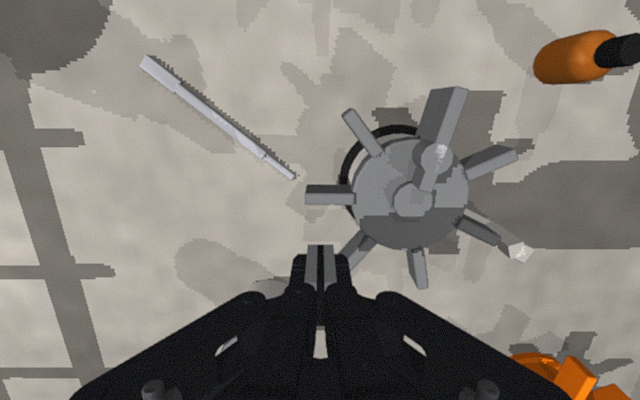

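The finned tab is now at (445,100), two stops before the pointer (tab at (495,160) comes between). Third stroke.

play_rows:
  commands:
    - {"claw": 1,"x": 0,"y": 0,"z": 15,"rx": 0,"ry": 0,"rz": 0}
    - {"claw": 1,"x": 0,"y": 0,"z": 30,"rx": 0,"ry": 0,"rz": 0}
    - {"claw": 1,"x": 0,"y": 0,"z": 45,"rx": 0,"ry": 0,"rz": 0}
    - {"claw": 1,"x": 0,"y": 0,"z": 50,"rx": 0,"ry": 0,"rz": 0}
    - {"claw": 1,"x": 0,"y": 0,"z": 50,"rx": 0,"ry": 0,"rz": 0}

```text
t: 8.05
tcp_pos: [0.4949, -0.1541, 0.0294]
orientation: [1.0, 0.003, -0.001, -0.001]
contact_force: [-0.3, -0.1, 0.4]
gripper_width: -0.0004
```

play_rows:
  commands:
    - {"claw": 1,"x": 0,"y": -6,"z": 0,"rx": 0,"ry": 0,"rz": 0}
    - {"claw": 1,"x": 0,"y": -12,"z": 0,"rx": 0,"ry": 0,"rz": 0}
    - {"claw": 1,"x": 0,"y": -18,"z": 0,"rx": 0,"ry": 0,"rz": 0}
    - {"claw": 1,"x": 0,"y": -24,"z": 0,"rx": 0,"ry": 0,"rz": 0}
    - {"claw": 1,"x": 0,"y": -30,"z": 0,"rx": 0,"ry": 0,"rz": 0}
    - {"claw": 1,"x": 0,"y": -36,"z": 0,"rx": 0,"ry": 0,"rz": 0}
    - {"claw": 1,"x": 0,"y": -41,"z": 0,"rx": 0,"ry": 0,"rz": 0}
    - {"claw": 1,"x": 0,"y": -45,"z": 0,"rx": 0,"ry": 0,"rz": 0}

```text
t: 8.85
tcp_pos: [0.4953, -0.1093, 0.0303]
orientation: [1.0, 0.003, -0.0, -0.0]
contact_force: [0.4, 0.0, 0.4]
gripper_width: -0.0
```

play_rows:
  commands:
    - {"claw": 1,"x": 0,"y": 0,"z": 0,"rx": 0,"ry": 0,"rz": 0}
    - {"claw": 1,"x": 0,"y": 0,"z": -25,"rx": 0,"ry": 0,"rz": 0}
    - {"claw": 1,"x": 0,"y": 0,"z": -50,"rx": 0,"ry": 0,"rz": 0}
    - {"claw": 1,"x": 0,"y": 0,"z": -50,"rx": 0,"ry": 0,"rz": 0}
    - {"claw": 1,"x": 0,"y": 22,"z": -50,"rx": 0,"ry": 0,"rz": 0}
    - {"claw": 1,"x": 0,"y": 45,"z": -50,"rx": 0,"ry": 0,"rz": 0}
    - {"claw": 1,"x": 0,"y": 45,"z": -50,"rx": 0,"ry": 0,"rz": 0}
    - {"claw": 1,"x": 0,"y": 45,"z": -50,"rx": 0,"ry": 0,"rz": 0}

```text
t: 9.65
tcp_pos: [0.4953, -0.1552, 0.0797]
orientation: [1.0, 0.002, -0.001, -0.001]
contact_force: [0.5, 0.6, 0.7]
gripper_width: -0.0001
```

```bash
python3 rem.py 0.4955 -0.1552 0.03
python3 - <<'E'
from bench import optics
import cv2
s=optics.snapshot("wrist");cv2.imwrite("pics/w7.png",s["image"][:,:,::-1])
E
```

```text
t 9.65 tcp [ 0.4953 -0.1552  0.0797] w -0.0001 F [0.5 0.6 0.7]
shift mm [ 0.3  0.1 49.7] rotvec [-0.0012  0.0013  0.0035]
```

View pics/w7.png

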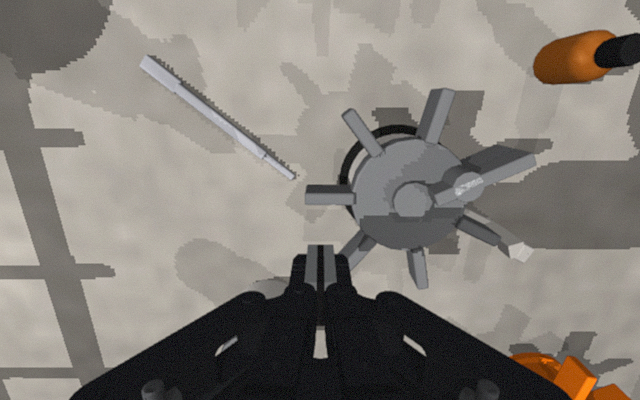

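The finned tab at (505,165) is one stop before the pointer. Last stroke, then I'll lift well clear.

play_rows:
  commands:
    - {"claw": 1,"x": 0,"y": 0,"z": 15,"rx": 0,"ry": 0,"rz": 0}
    - {"claw": 1,"x": 0,"y": 0,"z": 30,"rx": 0,"ry": 0,"rz": 0}
    - {"claw": 1,"x": 0,"y": 0,"z": 45,"rx": 0,"ry": 0,"rz": 0}
    - {"claw": 1,"x": 0,"y": 0,"z": 50,"rx": 0,"ry": 0,"rz": 0}
    - {"claw": 1,"x": 0,"y": 0,"z": 50,"rx": 0,"ry": 0,"rz": 0}

```text
t: 10.2
tcp_pos: [0.4949, -0.154, 0.0294]
orientation: [1.0, 0.003, -0.001, -0.001]
contact_force: [-0.5, -0.2, 0.1]
gripper_width: 0.0
```

play_rows:
  commands:
    - {"claw": 1,"x": 0,"y": -6,"z": 0,"rx": 0,"ry": 0,"rz": 0}
    - {"claw": 1,"x": 0,"y": -12,"z": 0,"rx": 0,"ry": 0,"rz": 0}
    - {"claw": 1,"x": 0,"y": -18,"z": 0,"rx": 0,"ry": 0,"rz": 0}
    - {"claw": 1,"x": 0,"y": -24,"z": 0,"rx": 0,"ry": 0,"rz": 0}
    - {"claw": 1,"x": 0,"y": -30,"z": 0,"rx": 0,"ry": 0,"rz": 0}
    - {"claw": 1,"x": 0,"y": -36,"z": 0,"rx": 0,"ry": 0,"rz": 0}
    - {"claw": 1,"x": 0,"y": -41,"z": 0,"rx": 0,"ry": 0,"rz": 0}
    - {"claw": 1,"x": 0,"y": -45,"z": 0,"rx": 0,"ry": 0,"rz": 0}

```text
t: 11.0
tcp_pos: [0.4953, -0.1093, 0.0303]
orientation: [1.0, 0.003, -0.0, -0.0]
contact_force: [-0.2, 0.0, -0.1]
gripper_width: 0.0002
```

play_rows:
  commands:
    - {"claw": 1,"x": 0,"y": 0,"z": 0,"rx": 0,"ry": 0,"rz": 0}
    - {"claw": 1,"x": 0,"y": 0,"z": -25,"rx": 0,"ry": 0,"rz": 0}
    - {"claw": 1,"x": 0,"y": 0,"z": -60,"rx": 0,"ry": 0,"rz": 0}
    - {"claw": 1,"x": 0,"y": 0,"z": -100,"rx": 0,"ry": 0,"rz": 0}
    - {"claw": 1,"x": -40,"y": 0,"z": -140,"rx": 0,"ry": 0,"rz": 0}
    - {"claw": 1,"x": -80,"y": 0,"z": -160,"rx": 0,"ry": 0,"rz": 0}
    - {"claw": 1,"x": -80,"y": 0,"z": -160,"rx": 0,"ry": 0,"rz": 0}
    - {"claw": 1,"x": -80,"y": 0,"z": -160,"rx": 0,"ry": 0,"rz": 0}

```text
t: 11.8
tcp_pos: [0.4158, -0.111, 0.1915]
orientation: [1.0, 0.002, 0.001, 0.001]
contact_force: [-0.2, -0.8, 0.2]
gripper_width: -0.0
```

```bash
python3 rem.py 0.4955 -0.1552 0.03
python3 - <<'E'
from bench import optics
import cv2
for n in("wrist","top","scene"):
    s=optics.snapshot(n);cv2.imwrite(f"pics/{n}8.png",s["image"][:,:,::-1])
E
```

```text
t 11.8 tcp [ 0.4158 -0.111   0.1915] w -0.0 F [-0.2 -0.8  0.2]
shift mm [ 79.1  44.4 161.8] rotvec [ 0.0012 -0.0029  0.004 ]
```

View pics/wrist8.png

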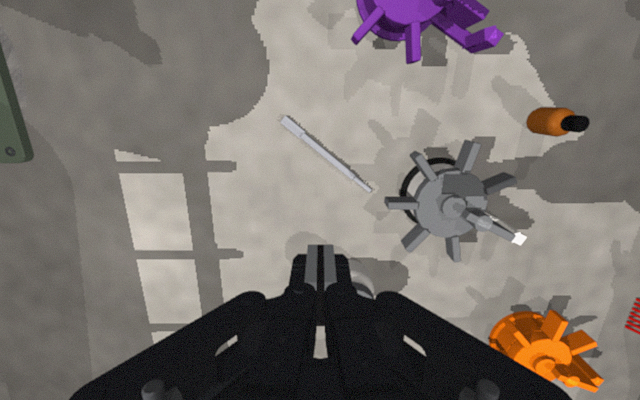

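View pics/top8.png

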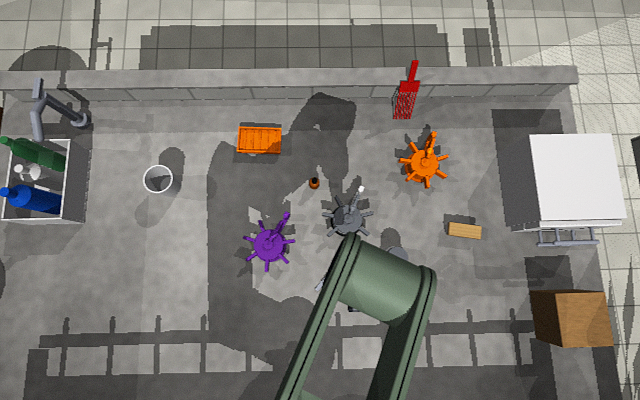

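View pics/scene8.png

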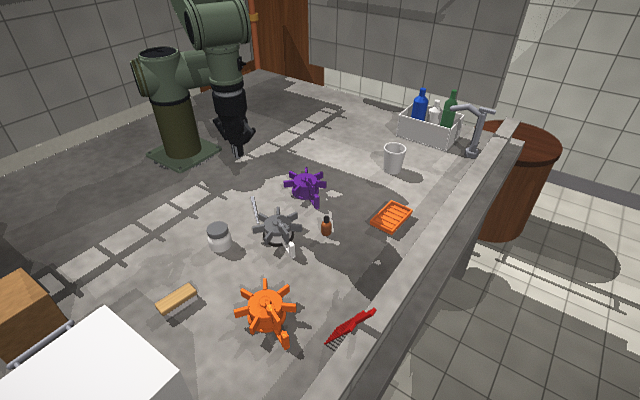

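The finned tab at (490,222) in the wrist view is in line with the pointer tip (518,238). The vial, jar, pusher and other objects are in the same places as before.

```bash
python3 -c "
from bench import ctrl
print(ctrl.hand_in())"
```

```text
the job is handed in; nothing more can be done
None
```

The reminder wheel is set: its tall finned tab now rests opposite the pointer post, and I have handed the job in. It started four clicks away. I pushed it clockwise one click at a time with the shut fingertips, checking with the wrist camera after each click.

The last wrist picture shows the finned tab in line with the post and not run past. The arm is clear of everything, about 19 cm above the ledge. The force readings I took at the end of each move stayed under about 1 N; I did not record forces during the pushes. Arm time was about 12 s of the 64 s allowed.

By eye, nothing else on the ledge moved. In the final top view the arm hid parts of the jar and pusher, but they show undisturbed in the wrist or scene view. No check failed or disagreed.

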